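Flush the breathing circuit, then hold the vent gate half open

TASK

Flush the breathing circuit: pull the sprung lever on the black flush valve all the way to its stop and ease it slowly back home, without letting it snap. Then slide the sprung gate of the white vent by its tab until it is half open, not running it far past half, and keep holding it there: finish with the gripper still holding the gate at half travel against its spring. Leave everything else where it stands.

Things in the scene. Friction and masses are not known exactly. Their poses are not given: they have to be found in the camera images.
- flush_unit: flush valve: black plastic block 130 mm (its x) by 110 mm (its y) by 55 mm high, fixed to the table, with a lever on a vertical pivot on top. Origin: centre of its underside, z up; it may stand left or right on the table and be turned a little.
- lever_pivot (a point): the lever's vertical pivot axis, on the flush valve's centre, 73 mm above the table; its axes are those of the flush valve
- lever_knob (a point): centre of the part to grip of the lever's upright black handle, a vertical round pin 20 mm thick that stands from 78 to 128 mm above the table; this point is 105 mm above the table, on the pin's axis, 100 mm from the pivot. The flat aluminium lever arm below it reaches from 68 to 78 mm above the table.
- flush_lever (a joint): lever angle in rad about its vertical pivot: 0 at rest (lever points 60 deg anticlockwise of the valve's x axis from above), grows anticlockwise, 1.05 at its stop with the handle nearer the robot. A spring returns it: 2.5 N at the handle at rest, 11 N at the stop, plus 2.5 N of damping per rad/s. Let go at the stop it snaps back at 4 rad/s; easing is below 1.5 rad/s.
- vent_unit: vent: fixed white block 110 (its x) by 170 (its y) by 60 mm high. On top a round dark port 51 mm wide, 35 mm from the middle towards its -y, is covered by a steel gate sliding between aluminium rails (x = +-43 mm, tops at 72 mm). The -x rail has three dark ticks, shut, half and fully open, for the gate's small pointer. Origin: centre of its underside, z up.
- gate_tab (a point): foot of the black upright tab on the gate, to grip or push: 40 mm along the vent's x, 10 mm thick along its y, 45 mm tall. This point: centre of the tab's foot, 68 mm above the table (the tab's top is at 113 mm); axes as the vent's. It moves with the gate.
- vent_gate (a joint): travel of the gate in m along the vent's +y: 0 shut (port covered), 0.06 fully open; at 0.03 its edge stands over the middle of the port. A spring pushes it shut with about 3 N at 0, 7.5 N at half and 12 N at full travel; it never stays open by itself.
- filter: white breathing filter, a disc 60 mm across and 30 high with a 22 mm stub on top (50 mm high in all); loose, a bystander. Origin: centre of its underside.
- tape_roll: roll of paper tape lying flat, 64 mm across, 25 high; loose, a bystander. Origin: centre of its underside.
- cup_a: white plastic cup, 60 mm across the rim, 70 high; loose, a bystander. Origin: centre of its underside.
- cup_b: white plastic cup, 60 mm across the rim, 70 high; loose, a bystander. Origin: centre of its underside.
- steel_bowl: steel bowl, 110 mm across the rim, 40 high; loose, a bystander. Origin: centre of its underside.
- vial: amber glass vial, 30 mm across, 55 high; loose, a bystander. Origin: centre of its underside.
- connector: green tube connector standing on end, 34 mm across, 55 high; loose, a bystander. Origin: centre of its underside.
Things that resemble listed ones, but are neither listed nor needed, are in the scene too. Leave any green or pink look-alike of the flush_unit alone.

How it is judged:
By the outcome, as a careful person would: the job done as asked, in the order asked, and still so for the second after the job is handed in, while the arm keeps its last pose, push and grip.
It also fails if it takes over 54 s, if anything falls off the work surface, if the arm or the gripper's body presses on something with over 40 N, if the wrist force passes 120 N, or if a joint passes its speed limit or range.

ROBOT

A 6-joint arm with a two-finger parallel gripper is mounted at the origin on the work surface. World frame = base frame: x ahead of the robot, y to its left, z up, the work surface at z = 0. Lengths are in mm, angles in rad, forces in N, time in s.
With the tool pointing down it reaches from about 425 to 1125 mm from the base axis. Payload 14.9 kg.
Tool frame: the origin (TCP) lies midway between the tips of the shut fingers; the grasp point (between the pads) lies 19 mm behind it; z points along the fingers, y is the line along which they close (so a half turn about z gives the same grasp; the last joint's range is limited). The gripper opens to 91 mm and grips with 3 to 60 N. Pads are 32 mm wide; open, the fingers measure 118 mm over their backs; the gripper's body (76 mm by 178 mm) begins 60 mm behind the grasp point.
Start: joints at [-1.286, 0.379, 1.734, -0, 1.028, -0.033], TCP at [218.73, -664.962, 213.932] pointing down, gripper open.
Joint ranges: [-2.77, 2.77], [-0.74, 2.19], [0, 2.66], [-1.06, 4.2], [0.31, 2.87], [-3.08, 3.08]. Speed limits (rad/s): [1.89, 1.89, 2.39, 3.14, 3.14, 3.14].

INTERFACE

Orientations are given as a unit quaternion [w, x, y, z].
In Python, from station import sense, get_image, camera_model, hand_in gives the robot as it stands.
- The arm moves only by the shell command python3 -m handwheel 'ROWS' [FORCE]. ROWS is JSON, a list of rows, each a list of 7 numbers: the shift along the tool's x, y, z scaled (see below), then the turn, a rotation vector about the tool's x, y, z scaled (see below), then the finger opening in mm, from 0 to 91.2. A call has 1 to 5 rows; each row shifts and turns the commanded pose from where the row before left it, along the tool's axes as they then stand; what a row does not reach is not made up. The controller multiplies each number of a shift by 150 mm and each number of a turn by 90 degrees. A row lasts 1/10 s, in which the tool goes at most 50 mm and 8.59 degrees, less where a joint would pass 70% of its speed; a pose out of reach is approached as far as the arm can. A call with a number of a shift or a turn outside -1 to 1 is refused whole. A call with a gripper value outside its range is refused whole. The fingers move at their own pace and stop on an object; FORCE is the grip in N (left out, the last holds). Time passes only in rows, so rows that do not move let the fingers close. It gives the time, the measured TCP pose, the force, the opening and the grip force at its end, in the units of the state.
- sense(): the state, without advancing time (a new reading comes with each control period).
- get_image(name): name is "side" or "top"; returns the picture (400x640x3 uint8, red, green, blue); there is no depth.
- camera_model(name): a dict with "fovy" (degrees; the focal length in pixels is half the picture's height over the tangent of half this angle, whatever the lens; pixels are square), "cx", "cy" (the principal point, pixels), "dist" ([k1, k2, p1, p2, k3] as OpenCV has them; the pictures are not rectified), "world_from_camera" (4x4, takes a point from camera to world coordinates). Camera axes: x right, y down, z forward; pixel columns grow to the right and rows downward; lengths in mm; the calibration is good to about 2 mm. A picture is of the moment at which its call begins. camera_model takes no time and is no camera call.
- hand_in(): hands the job in; it is judged then, once.
The state is a dict: "clock": time; "joints": joint angles; "joint_velocities": joint speeds; "joint_torque": joint torques, N m; "tcp_pos": TCP position; "orientation": TCP orientation; "ft_force": force on the tool from outside, world axes, zero at the start; "moment": the same for the moment, N m; "finger_gap": finger opening in mm; "finger_force": force on a finger pad.
Only numpy, scipy, OpenCV 4.12 (cv2) and the standard library are available. Lean on these libraries where they do the work, as an engineer would, in place of code of your own. Each camera call takes 0.05 s, during which the arm holds its last target. There are 200 camera calls.

## Working session

There is one attempt and no reset: what is moved stays moved. The work goes in short steps, Python scripts to look and compute and a shell command to move; the robot and the scene stay as the last step left them, time stands still between calls to the robot, and variables do not carry over. Pictures are saved under pics/ and viewed, at most 10 in all, crops included, and the job is handed in when it is done.

```bash
mkdir -p pics; ls; python3 - <<'E'
from station import *
import cv2
for n in("top","side"):
    cv2.imwrite(f"pics/{n}0.png",get_image(n)[:,:,::-1]); m=camera_model(n); print(n,m)
s=sense();print(s['clock'],s['tcp_pos'],s['orientation'],s['finger_gap'])
E
```

```text
pics
top {'fovy': 54.998203235190104, 'cx': 324.11029605820613, 'cy': 195.32244018548084, 'dist': array([-0.04270132,  0.        ,  0.        ,  0.        ,  0.        ]), 'world_from_camera': array([[-2.34363662e-02, -9.99013681e-01,  3.77147498e-02,
         5.17469254e+02],
       [-9.99615331e-01,  2.28574925e-02, -1.57074663e-02,
         1.60812967e+01],
       [ 1.48299091e-02, -3.80683681e-02, -9.99165088e-01,
         1.15305636e+03],
       [ 0.00000000e+00,  0.00000000e+00,  0.00000000e+00,
         1.00000000e+00]])}
side {'fovy': 54.920580616589284, 'cx': 324.3302124158272, 'cy': 198.7853269730216, 'dist': array([-0.07951973,  0.        ,  0.        ,  0.        ,  0.        ]), 'world_from_camera': array([[ 9.67081341e-01, -1.20343948e-01,  2.24211984e-01,
         3.34031832e+02],
       [-2.53293575e-01, -5.39781302e-01,  8.02794190e-01,
        -8.36793880e+02],
       [ 2.44140142e-02, -8.33158737e-01, -5.52494774e-01,
         6.63185054e+02],
       [ 0.00000000e+00,  0.00000000e+00,  0.00000000e+00,
         1.00000000e+00]])}
0.1 [ 218.62157964 -664.61867057  213.35034714] [-4.87842521e-04  9.87404633e-01  1.58214566e-01 -6.18992673e-05] 91.00528486998067
```

View pics/top0.png

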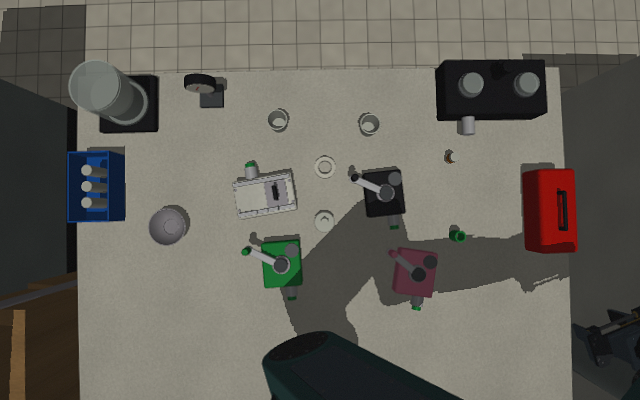

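View pics/side0.png

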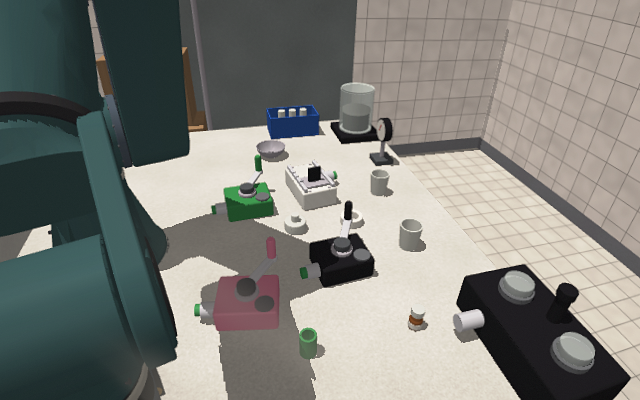

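The top view shows the black flush unit near (384,192) with its knob near (353,172), and the vent at (265,193) with its tab near (276,190). In the side view the flush unit is at (342,258), its knob at (348,208), and the vent tab at (314,173). Next I'll enlarge both.

```bash
python3 - <<'E'
import cv2,numpy as np
t=cv2.imread("pics/top0.png");s=cv2.imread("pics/side0.png")
def c(im,x,y,w,h,k,g=1.6):
    o=cv2.resize(im[y:y+h,x:x+w],None,fx=k,fy=k,interpolation=cv2.INTER_CUBIC)
    o=(255*(o/255.)**(1/g)).astype('uint8')
    for i in range(0,w,10): cv2.putText(o,str(x+i),(i*k,8),0,.3,(0,0,255),1);cv2.line(o,(i*k,10),(i*k,14),(0,0,255),1)
    for j in range(0,h,10): cv2.putText(o,str(y+j),(0,j*k+3),0,.3,(0,0,255),1);cv2.line(o,(20,j*k),(24,j*k),(0,0,255),1)
    return o
a=c(t,225,155,80,70,5);b=c(t,340,155,75,70,5)
cv2.imwrite("pics/a.png",np.hstack([a,b]))
a=c(s,280,155,65,60,6);b=c(s,305,195,65,95,6,2.2)
o=np.zeros((570,780,3),'uint8');o[:360,:390]=a;o[:570,390:]=b
cv2.imwrite("pics/b.png",o)
E
```

```text
(no output)
```

View pics/a.png

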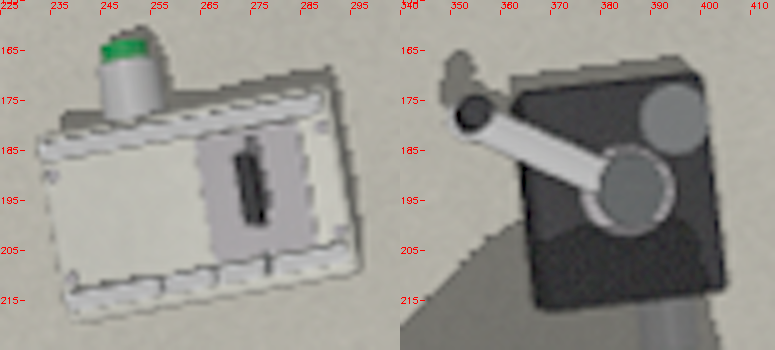

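View pics/b.png

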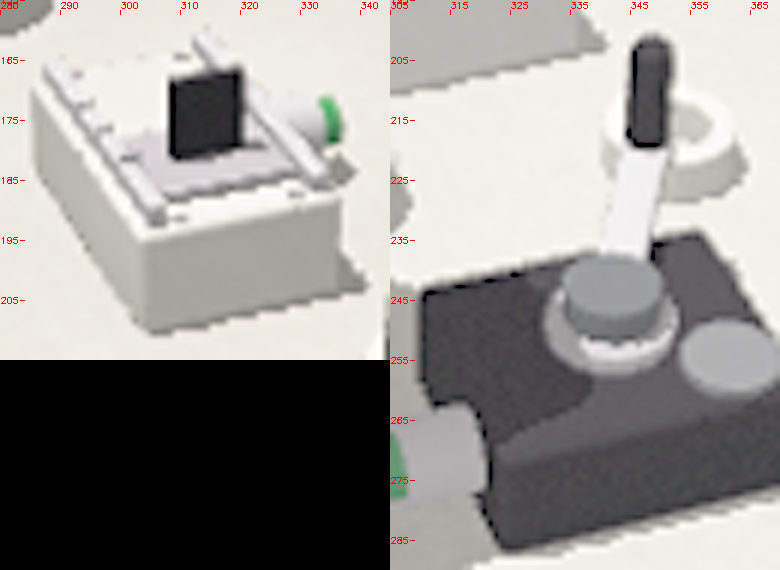

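The crops give these full-image pixels:
- **Knob:** top at (354.8,177.8) in the top view and (349,202.5) in the side view.
- **Hub:** top at (386,193) and (342.3,241.7).
- **Tab:** top at (275.2,193) and (314.3,166.9), with its foot about (314.5,180.8) in the side view.

Next I'll triangulate.

```bash
cat > h.py <<'E'
import numpy as np,cv2
from station import *
def ray(n,p):
    m=camera_model(n);f=200/np.tan(np.radians(m['fovy'])/2)
    K=np.array([[f,0,m['cx']],[0,f,m['cy']],[0,0,1]])
    u=cv2.undistortPoints(np.array([[p]],float),K,m['dist'])[0,0]
    W=m['world_from_camera'];d=W[:3,:3]@[*u,1];return W[:3,3],d/np.linalg.norm(d)
def tri(a,b):
    A=0;B=0;r=[ray('top',a),ray('side',b)]
    for o,d in r:
        P=np.eye(3)-np.outer(d,d);A=A+P;B=B+P@o
    x=np.linalg.solve(A,B);return x.round(1),[round(float(np.linalg.norm((np.eye(3)-np.outer(d,d))@(x-o))),1) for o,d in r]
def pl(n,p,z):
    o,d=ray(n,p);return (o+d*(z-o[2])/d[2]).round(1)
def px(n,X):
    m=camera_model(n);f=200/np.tan(np.radians(m['fovy'])/2)
    K=np.array([[f,0,m['cx']],[0,f,m['cy']],[0,0,1]]);T=np.linalg.inv(m['world_from_camera'])
    return cv2.projectPoints(np.array([X],float),cv2.Rodrigues(T[:3,:3])[0],T[:3,3],K,m['dist'])[0][0,0].round(1)
E
python3 - <<'E'
from h import *
print('knobtop',tri((354.8,177.8),(349,202.5)))
print('hub',tri((386,193),(342.3,241.7)))
print('tabtop',tri((275.2,193),(314.3,166.9)))
print('tabtop113',pl('top',(275.2,193),113),pl('side',(314.3,166.9),113),'foot',pl('side',(314.5,180.8),68))
print('knob128',pl('top',(354.8,177.8),128),pl('side',(349,202.5),128),'105 side',pl('side',(348.2,211),105))
c=np.array([pl('top',(340+(x-400)/5,155+y/5),55) for x,y in((515,92),(705,76),(727,290),(538,309))]);print('flush top corners',c,c.mean(0))
# vent rails, ticks
r=[pl('top',(225+x/5,155+y/5),72) for x,y in((42,150),(325,97),(68,302),(352,252))];print('rails',r)
print('ticks',[pl('top',(225+x/5,155+y/5),72) for x,y in((268,264),(213,274),(163,285))])
print('ticks side',[pl('side',(280+x/6,155+y/6),72) for x,y in((130,157),(106,128),(84,104))])
E
```

```text
knobtop (array([604.8, -84.6, 125.4]), [3.5, 3.5])
hub (array([ 563. , -175.3,   80.2]), [2.6, 2.6])
tabtop (array([568.3, 131.2, 114.9]), [2.4, 2.4])
tabtop113 [566.  131.9 113. ] [571.5 134.  113. ] foot [571.5 129.2  68. ]
knob128 [601.2 -83.3 128. ] [607.  -88.7 128. ] 105 side [605.1 -92.5 105. ]
flush top corners [[ 619.4 -114.4   55. ]
 [ 626.3 -224.4   55. ]
 [ 502.8 -233.3   55. ]
 [ 494.6 -124.1   55. ]] [ 560.775 -174.05    55.   ]
rails [array([593.2, 253.8,  72. ]), array([619.5,  93.9,  72. ]), array([507.4, 240.4,  72. ]), array([531.8,  80.4,  72. ])]
ticks [array([526.1, 127.7,  72. ]), array([521.2, 158.7,  72. ]), array([515.7, 186.9,  72. ])]
ticks side [array([532. , 128.8,  72. ]), array([526. , 159.4,  72. ]), array([519.8, 185.9,  72. ])]
```

Both units agree between the two views. The flush pivot is at about (562,-175) with yaw 4.3°, the knob at (605,-86), and the tab at (568.5,131.5) with vent yaw 9°. First I'll turn the tool so its y axis lies along world x.

```bash
python3 -m handwheel '[[0,0,0,0,0,-0.0887,91],[0,0,0,0,0,-0.0887,91],[0,0,0,0,0,-0.0887,91],[0,0,0,0,0,-0.0887,91],[0,0,0,0,0,-0.0887,91]]' 30; python3 -m handwheel '[[0,0,0,0,0,-0.0887,91],[0,0,0,0,0,-0.0887,91],[0,0,0,0,0,-0.0887,91],[0,0,0,0,0,-0.0887,91]]'
```

```text
clock: 0.6
tcp_pos: [218.6, -664.7, 213.5]
orientation: [-0.0, 0.873, 0.488, 0.0]
ft_force: [-0.2, -0.4, 0.5]
finger_gap: 91.0
finger_force: 0.0
clock: 1.0
tcp_pos: [218.7, -664.7, 213.6]
orientation: [-0.0, 0.705, 0.709, 0.0]
ft_force: [1.1, 0.1, 0.4]
finger_gap: 90.9
finger_force: 0.0
```

```bash
python3 -m handwheel '[[0.257,0.172,0,0,0,0,91],[0.257,0.172,0,0,0,0,91],[0.257,0.172,0,0,0,0,91],[0.257,0.172,0,0,0,0,91],[0.257,0.172,0,0,0,0,91]]'; python3 -m handwheel '[[0.257,0.172,0,0,0,0,91],[0.257,0.172,0,0,0,0,91],[0.257,0.172,0,0,0,0,91],[0.257,0.172,0,0,0,0,91],[0.257,0.172,0,0,0,0,91]]'
```

```text
clock: 1.5
tcp_pos: [348.1, -470.3, 213.7]
orientation: [-0.0, 0.707, 0.707, 0.0]
ft_force: [0.1, -0.6, -0.6]
finger_gap: 91.0
finger_force: 0.0
clock: 2.0
tcp_pos: [477.0, -277.4, 213.9]
orientation: [-0.0, 0.707, 0.707, -0.0]
ft_force: [0.8, -0.0, -0.2]
finger_gap: 90.7
finger_force: 0.0
```

```bash
python3 -m handwheel '[[0.255,0.171,0,0,0,0,91],[0.255,0.171,0,0,0,0,91],[0.255,0.171,0,0,0,0,91],[0.255,0.171,0,0,0,0,91],[0.255,0.171,0,0,0,0,91]]'; python3 -m handwheel '[[0,0,0.15,0,0,0,91],[0,0,0.15,0,0,0,91],[0,0,0,0,0,0,91]]'; python3 - <<'E'
from h import *
t=get_image('top');s=get_image('side');print(sense()['tcp_pos'])
def c(im,x,y,w,h,k):
    o=cv2.resize(im[y:y+h,x:x+w,::-1],None,fx=k,fy=k,interpolation=cv2.INTER_CUBIC);return (255*(o/255.)**.5).astype('uint8')
cv2.imwrite('pics/c.png',np.hstack([c(t,310,130,100,125,4),c(s,300,150,100,125,4)]))
E
```

```text
clock: 2.5
tcp_pos: [605.1, -86.0, 213.8]
orientation: [-0.0, 0.707, 0.707, -0.0]
ft_force: [0.5, -0.7, 0.8]
finger_gap: 91.2
finger_force: 0.0
clock: 2.8
tcp_pos: [602.6, -87.1, 166.0]
orientation: [-0.002, 0.707, 0.708, -0.001]
ft_force: [-0.9, -0.3, -0.0]
finger_gap: 91.4
finger_force: 0.0
[604.28403804 -87.92038251 169.05624023]
```

View pics/c.png

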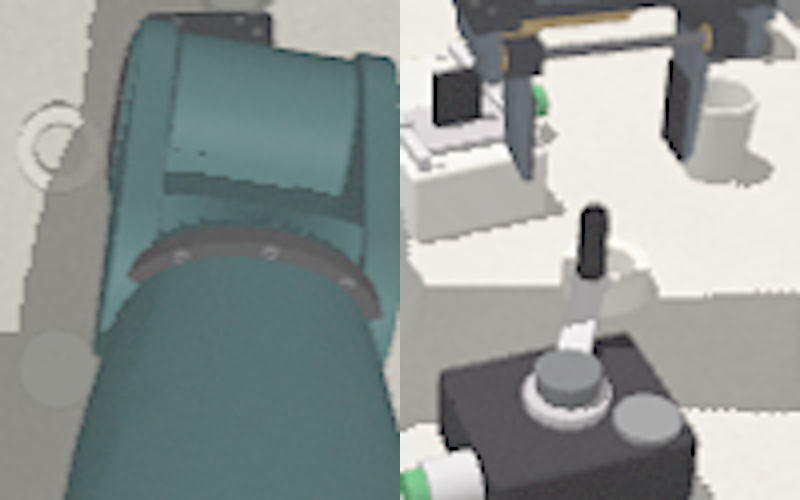

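The side view shows the fingers straddling the pin at about (345-350,200-215), and the top view is blocked by the arm. Next I'll descend to about 88 mm and close.

```bash
python3 -m handwheel '[[0,0,0.18,0,0,0,91],[0,0,0.18,0,0,0,91],[0,0,0.18,0,0,0,91],[0,0,0,0,0,0,50],[0,0,0,0,0,0,20]]' 30;  python3 -m handwheel '[[0,0,0,0,0,0,15],[0,0,0,0,0,0,15],[0,0,0,0,0,0,15],[0,0,0,0,0,0,15],[0,0,0,0,0,0,15]]'
```

```text
clock: 3.4
tcp_pos: [605.0, -88.2, 89.3]
orientation: [0.0, 0.707, 0.707, 0.0]
ft_force: [-0.8, 0.8, 0.6]
finger_gap: 77.7
finger_force: 0.0
clock: 3.9
tcp_pos: [604.5, -87.8, 88.2]
orientation: [0.0, 0.707, 0.707, 0.0]
ft_force: [0.1, -0.1, -0.4]
finger_gap: 37.9
finger_force: 0.0
```

```bash
python3 -m handwheel '[[0,0,0,0,0,0,15],[0,0,0,0,0,0,15],[0,0,0,0,0,0,15],[0,0,0,0,0,0,15],[0,0,0,0,0,0,15]]'
```

```text
clock: 4.4
tcp_pos: [604.7, -87.8, 88.0]
orientation: [0.0, 0.707, 0.707, 0.0]
ft_force: [4.0, 1.0, -3.5]
finger_gap: 19.2
finger_force: 30.0
```

```bash
python3 - <<'E'
import numpy as np
p=np.array([562.5,-175]);r=100
# rows of ~0.08 rad: 15 steps to 1.15 with overshoot shown
a0=np.radians(64.3);k=np.array([p+r*np.array([np.cos(a0+t),np.sin(a0+t)]) for t in np.arange(0,1.21,.1)])
d=np.diff(k,axis=0)/150
print(k.round(1).tolist());print([[round(y,3),round(x,3)] for x,y in d])
E
```

```text
[[605.9, -84.9], [596.7, -81.0], [587.1, -78.1], [577.3, -76.1], [567.4, -75.1], [557.4, -75.1], [547.4, -76.1], [537.6, -78.1], [528.1, -81.1], [518.9, -85.0], [510.1, -89.8], [501.9, -95.5], [494.2, -101.9]]
[[np.float64(0.026), np.float64(-0.061)], [np.float64(0.02), np.float64(-0.064)], [np.float64(0.013), np.float64(-0.065)], [np.float64(0.007), np.float64(-0.066)], [np.float64(-0.0), np.float64(-0.067)], [np.float64(-0.007), np.float64(-0.066)], [np.float64(-0.013), np.float64(-0.065)], [np.float64(-0.02), np.float64(-0.064)], [np.float64(-0.026), np.float64(-0.061)], [np.float64(-0.032), np.float64(-0.058)], [np.float64(-0.038), np.float64(-0.055)], [np.float64(-0.043), np.float64(-0.051)]]
```

```bash
python3 -m handwheel '[[0.026,-0.061,0,0,0,0,15],[0.02,-0.064,0,0,0,0,15],[0.013,-0.065,0,0,0,0,15],[0.007,-0.066,0,0,0,0,15],[0,-0.067,0,0,0,0,15]]'; python3 -m handwheel '[[-0.007,-0.066,0,0,0,0,15],[-0.013,-0.065,0,0,0,0,15],[-0.02,-0.064,0,0,0,0,15],[-0.026,-0.061,0,0,0,0,15]]'
```

```text
clock: 4.9
tcp_pos: [557.4, -77.2, 88.4]
orientation: [0.001, 0.707, 0.708, 0.001]
ft_force: [13.0, 12.7, -4.1]
finger_gap: 19.8
finger_force: 30.0
clock: 5.3
tcp_pos: [519.3, -87.5, 88.8]
orientation: [0.001, 0.707, 0.708, 0.002]
ft_force: [12.5, 12.0, -1.3]
finger_gap: 19.4
finger_force: 30.0
```

```bash
python3 -m handwheel '[[-0.025,-0.05,0,0,0,0,15],[-0.025,-0.05,0,0,0,0,15],[0,0,0,0,0,0,15]]'; python3 -m handwheel '[[-0.01,-0.015,0,0,0,0,15],[0,0,0,0,0,0,15]]'
```

```text
clock: 5.6
tcp_pos: [504.8, -95.2, 88.9]
orientation: [0.002, 0.707, 0.707, 0.002]
ft_force: [16.0, 11.3, -3.9]
finger_gap: 18.8
finger_force: 30.0
clock: 5.8
tcp_pos: [504.1, -96.0, 89.1]
orientation: [0.003, 0.707, 0.707, 0.003]
ft_force: [26.4, 24.6, -12.3]
finger_gap: 19.2
finger_force: 30.0
```

```bash
python3 -m handwheel '[[-0.006,-0.01,0,0,0,0,15],[0,0,0,0,0,0,15],[0.008,0.012,0,0,0,0,15],[0.008,0.013,0,0,0,0,15]]'; python3 -m handwheel '[[0.016,0.033,0,0,0,0,15],[0.017,0.033,0,0,0,0,15],[0.017,0.034,0,0,0,0,15],[0.013,0.03,0,0,0,0,15],[0.013,0.031,0,0,0,0,15]]';python3 -m handwheel '[[0.01,0.032,0,0,0,0,15],[0.01,0.032,0,0,0,0,15],[0.007,0.032,0,0,0,0,15],[0.006,0.033,0,0,0,0,15],[0.003,0.033,0,0,0,0,15]]'
```

```text
clock: 6.2
tcp_pos: [505.2, -95.0, 88.9]
orientation: [0.002, 0.707, 0.707, 0.002]
ft_force: [9.1, 3.5, 2.5]
finger_gap: 19.5
finger_force: 30.0
clock: 6.7
tcp_pos: [528.4, -84.5, 88.9]
orientation: [0.001, 0.707, 0.707, 0.001]
ft_force: [6.0, -8.3, 2.3]
finger_gap: 19.5
finger_force: 30.0
clock: 7.2
tcp_pos: [551.8, -78.7, 88.5]
orientation: [0.0, 0.707, 0.707, 0.0]
ft_force: [1.5, -0.7, 5.4]
finger_gap: 19.6
finger_force: 30.0
```

```bash
python3 -m handwheel '[[0.004,0.033,0,0,0,0,15],[0,0.033,0,0,0,0,15],[0,0.034,0,0,0,0,15],[-0.003,0.033,0,0,0,0,15],[-0.004,0.033,0,0,0,0,15]]'; python3 -m handwheel '[[-0.006,0.033,0,0,0,0,15],[-0.007,0.032,0,0,0,0,15],[-0.01,0.032,0,0,0,0,15],[-0.01,0.032,0,0,0,0,15],[-0.013,0.03,0,0,0,0,15]]';python3 -m handwheel '[[-0.013,0.031,0,0,0,0,15],[0,0.0,0,0,0,0,15],[0,0,0,0,0,0,15]]'
```

```text
clock: 7.7
tcp_pos: [576.1, -78.9, 88.3]
orientation: [-0.0, 0.707, 0.707, 0.0]
ft_force: [-1.3, -0.4, 5.0]
finger_gap: 19.5
finger_force: 30.0
clock: 8.2
tcp_pos: [599.6, -85.8, 88.0]
orientation: [-0.0, 0.707, 0.707, -0.0]
ft_force: [-2.7, 1.8, 5.1]
finger_gap: 19.4
finger_force: 30.0
clock: 8.5
tcp_pos: [604.3, -87.7, 88.0]
orientation: [-0.0, 0.707, 0.707, -0.0]
ft_force: [0.5, 1.7, 4.4]
finger_gap: 19.2
finger_force: 30.0
```

```bash
python3 -m handwheel '[[-0.005,0.01,0,0,0,0,15],[-0.004,0.01,0,0,0,0,15],[0,0,0,0,0,0,15]]'
```

```text
clock: 8.8
tcp_pos: [605.5, -88.4, 87.8]
orientation: [-0.002, 0.707, 0.707, -0.001]
ft_force: [-14.4, 7.7, 15.9]
finger_gap: 19.3
finger_force: 30.0
```

```bash
python3 -m handwheel '[[0.002,-0.004,0,0,0,0,91],[0,0,0,0,0,0,91],[0,0,0,0,0,0,91],[0,0,0,0,0,0,91],[0,0,0,0,0,0,91]]';python3 -m handwheel '[[0,0,-0.22,0,0,0,91],[0,0,-0.22,0,0,0,91],[0,0,-0.22,0,0,0,91],[0.1,0,0,0,0,0.09,91],[0,0,0,0,0,0.09,91]]'; python3 -m handwheel '[[0,0,0,0,0,0.09,91],[0,0,0,0,0,0.09,91],[0,0,0,0,0,0.09,91],[0,0,0,0,0,0.09,91],[0,0,0,0,0,0.09,91]]';python3 -m handwheel '[[0,0,0,0,0,0.09,91],[0,0,0,0,0,0.09,91],[0,0,0,0,0,0.09,91],[0,0,0,0,0,0,91]]'
```

```text
clock: 9.3
tcp_pos: [606.9, -89.0, 87.9]
orientation: [0.0, 0.707, 0.707, -0.0]
ft_force: [0.6, 0.1, 0.1]
finger_gap: 56.3
finger_force: 0.0
clock: 9.8
tcp_pos: [607.4, -73.1, 188.2]
orientation: [0.001, 0.801, 0.599, 0.001]
ft_force: [-0.3, 0.8, -0.3]
finger_gap: 90.6
finger_force: 0.0
clock: 10.3
tcp_pos: [606.8, -73.9, 186.9]
orientation: [0.0, 0.959, 0.284, 0.0]
ft_force: [-0.1, 0.7, 0.1]
finger_gap: 91.2
finger_force: 0.0
clock: 10.7
tcp_pos: [606.8, -73.9, 186.9]
orientation: [0.0, 0.997, 0.078, -0.0]
ft_force: [-0.2, -0.0, 0.2]
finger_gap: 90.9
finger_force: 0.0
```

```bash
python3 -m handwheel '[[-0.008,-0.279,0,0,0,0,91],[-0.008,-0.279,0,0,0,0,91],[-0.008,-0.279,0,0,0,0,91],[-0.008,-0.279,0,0,0,0,91],[-0.007,-0.279,0,0,0,0,91]]';python3 -m handwheel '[[0,0,0.2,0,0,0,91],[0,0,0.1,0,0,0,91],[0,0,0,0,0,0,91]]'; python3 - <<'E'
from h import *
t=get_image('top');s=get_image('side');print(sense()['tcp_pos'])
def c(im,x,y,w,h,k):
    o=cv2.resize(im[y:y+h,x:x+w,::-1],None,fx=k,fy=k,interpolation=cv2.INTER_CUBIC);return (255*(o/255.)**.6).astype('uint8')
cv2.imwrite('pics/d.png',np.hstack([c(t,220,140,100,100,4),c(s,270,130,100,100,4)]))
E
```

```text
clock: 11.2
tcp_pos: [567.6, 133.4, 187.1]
orientation: [-0.0, 0.997, 0.081, 0.0]
ft_force: [1.6, -0.8, 0.5]
finger_gap: 91.4
finger_force: 0.0
clock: 11.5
tcp_pos: [566.7, 131.3, 139.8]
orientation: [0.0, 0.997, 0.08, -0.002]
ft_force: [-0.6, -0.3, -0.2]
finger_gap: 91.1
finger_force: 0.0
[568.27945097 131.13189939 142.05027378]
```

View pics/d.png

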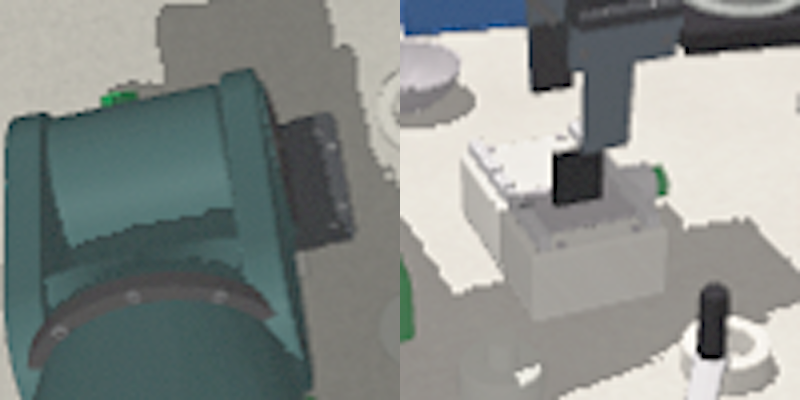

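The side view shows the near finger tip at about (321,167) in front of the tab at (314,172), and the lever is back at its rest place. Next I'll descend and close gently.

```bash
python3 -m handwheel '[[0,0,0.15,0,0,0,91],[0,0,0.15,0,0,0,70],[0,0,0.1,0,0,0,30],[0,0,0,0,0,0,30],[0,0,0,0,0,0,30]]' 15; python3 -m handwheel '[[0,0,0,0,0,0,24],[0,0,0,0,0,0,24],[0,0,0,0,0,0,24],[0,0,0,0,0,0,24],[0,0,0,0,0,0,24]]'
```

```text
clock: 12.1
tcp_pos: [568.7, 131.6, 82.7]
orientation: [-0.0, 0.997, 0.079, 0.0]
ft_force: [-0.7, 0.4, 1.2]
finger_gap: 61.7
finger_force: 0.0
clock: 12.6
tcp_pos: [568.2, 131.9, 82.1]
orientation: [-0.0, 0.997, 0.079, 0.0]
ft_force: [0.5, 0.6, 0.5]
finger_gap: 24.1
finger_force: 0.0
```

```bash
python3 -m handwheel '[[0,0,0,0,0,0,14],[0,0,0,0,0,0,14],[0,0,0,0,0,0,14]]' 15; python3 -m handwheel '[[0,0,0,0,0,0,4],[0,0,0,0,0,0,4],[0,0,0,0,0,0,4],[0,0,0,0,0,0,4]]' 30
```

```text
clock: 12.9
tcp_pos: [567.9, 132.9, 81.9]
orientation: [-0.001, 0.997, 0.078, -0.0]
ft_force: [-2.8, 13.0, 1.0]
finger_gap: 13.9
finger_force: 6.7
clock: 13.3
tcp_pos: [567.7, 134.6, 82.0]
orientation: [-0.002, 0.997, 0.078, -0.0]
ft_force: [-5.4, 31.9, 0.1]
finger_gap: 9.7
finger_force: 30.0
```

Closing shows the shut tab sits at about y = 134.6. Half travel is therefore TCP ≈ (563.0,164.2).

```bash
python3 -m handwheel '[[0,-0.04,0,0,0,0,4],[0,-0.04,0,0,0,0,4],[0,-0.04,0,0,0,0,4],[0,-0.04,0,0,0,0,4],[0,0,0,0,0,0,4]]'; python3 -m handwheel '[[0,-0.025,0,0,0,0,4],[0,-0.015,0,0,0,0,4],[0,0,0,0,0,0,4],[0,0,0,0,0,0,4]]'
```

```text
clock: 13.8
tcp_pos: [564.4, 155.7, 82.0]
orientation: [0.0, 0.997, 0.079, 0.0]
ft_force: [0.7, -6.1, 1.1]
finger_gap: 9.7
finger_force: 30.0
clock: 14.2
tcp_pos: [563.5, 161.1, 82.0]
orientation: [0.0, 0.997, 0.079, 0.0]
ft_force: [1.0, -7.1, 0.5]
finger_gap: 10.0
finger_force: 30.0
```

```bash
python3 -m handwheel '[[0,-0.012,0,0,0,0,4],[0,-0.008,0,0,0,0,4],[0,0,0,0,0,0,4],[0,0,0,0,0,0,4],[0,0,0,0,0,0,4]]'; python3 - <<'E'
from h import *
s=get_image('side');x=[]
for i in range(4): get_image('top'); q=sense(); x.append([*q['tcp_pos'],*q['ft_force']])
print(np.mean(x,0).round(1))
def c(im,x,y,w,h,k):
    o=cv2.resize(im[y:y+h,x:x+w,::-1],None,fx=k,fy=k,interpolation=cv2.INTER_CUBIC);return (255*(o/255.)**.6).astype('uint8')
cv2.imwrite('pics/e.png',np.hstack([c(s,280,145,65,75,6),c(s,300,190,65,75,6)]))
cv2.imwrite('pics/full.png',s[:,:,::-1])
E
```

```text
clock: 14.7
tcp_pos: [563.1, 163.9, 82.0]
orientation: [0.0, 0.997, 0.079, 0.0]
ft_force: [1.8, -7.4, 0.7]
finger_gap: 10.0
finger_force: 30.0
[563.1 163.9  82.    1.6  -7.    0.9]
```

View pics/e.png

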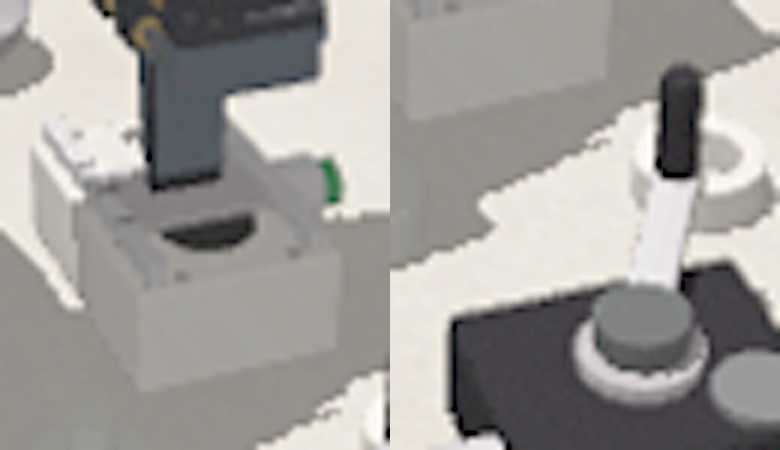

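The side view shows the gate edge across the port's full width, leaving a half-moon open at about (315,184). The lever knob is back at (348,202), where it started. Travel is about 29.7 mm with about 7.3 N on the gate, so I'm handing in.

```bash
python3 -c "
from station import *
print(hand_in())"
```

```text
the job is handed in; nothing more can be done
None
```

I pulled the flush lever to its stop and eased it back home, then handed the job in with the gripper holding the vent gate at about half travel (about 29.7 mm of 30 mm).

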